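# Put the cordless handpiece back on charge in its clip cradle

### The arm

A 6-joint arm with a two-finger parallel gripper is mounted at the origin on the work surface. World frame = base frame: x ahead of the robot, y to its left, z up, the work surface at z = 0. Lengths are in m, angles in rad, forces in N, time in s.
With the tool pointing down it reaches from about 0.375 to 0.9 m from the base axis. Payload 3.1 kg.
Tool frame: the origin (TCP) lies between the finger pads; the fingertips stand 11 mm ahead of it and the grasp point (between the pads) lies 8 mm behind it; z points along the fingers, y is the line along which they close (so a half turn about z gives the same grasp; the last joint's range is limited). The gripper opens to 87 mm and grips with 3 to 60 N. Pads are 19 mm wide; open, the fingers measure 117 mm over their backs; the gripper's body (75 mm by 190 mm) begins 51 mm behind the grasp point.
Start: joints at [0.924, 0.527, 1.433, -0, 1.181, -0.178], TCP at [0.282, 0.558, 0.234] pointing down, gripper open.
Joint ranges: [-3.08, 3.08], [-0.75, 2.2], [0.22, 2.44], [-1.43, 4.57], [0, 2.65], [-2.85, 2.85]. Speed limits (rad/s): [2.79, 2.79, 3.14, 3.14, 3.14, 3.14].

### API

Orientations are given as a unit quaternion [x, y, z, w].
In Python, from rig import robot gives the robot as it stands.
- The arm moves only by the tool move_arm, never from a script. Its argument "moves" is text: rows parted by semicolons, each of 7 numbers parted by spaces: the shift along the tool's x, y, z in units of 100 mm (1.0 is 100 mm), then the turn, a rotation vector about the tool's x, y, z in units of 90 degrees (1.0 is 90 degrees), then the opening, from 0 (shut) to 1 (fully open). A call has 1 to 12 rows; each row is the pose to reach, as a shift and turn from the pose commanded when the call began, along the tool's axes at that moment; what a row does not reach only later rows make up. A row lasts 1/10 s, in which the tool goes at most 50 mm and 8.59 degrees, less where a joint would pass 70% of its speed; a pose out of reach is approached as far as the arm can. A call with a number of a shift or a turn outside -1 to 1 is refused whole. A call with a gripper value outside its range is refused whole. The fingers move at their own pace and stop on an object; "squeeze" is the grip in N (left out, the last holds). Time passes only in rows, so rows that repeat a pose let the fingers close. It gives the time, the measured TCP pose, the force, the opening and the grip force at its end, in the units of the state.
- robot.get_obs(): the state, without advancing time (a new reading comes with each control period).
- robot.camera(name): name is "side" or "top"; returns a dict with "image" (400x640x3 uint8, red, green, blue), "intrinsics" (3x3 intrinsics, pixels), "extrinsics" (4x4, takes a point from world to camera coordinates). Camera axes: x right, y up, looking along -z (the intrinsics and any distortion apply to the point x, -y, -z); pixel columns grow to the right and rows downward; lengths in m; the calibration is good to about 2 mm. A picture is of the moment at which its call begins. There is no depth.
- robot.hand_in(): hands the job in; it is judged then, once.
The state is a dict: "time": time; "q": joint angles; "joint_velocities": joint speeds; "joint_torque": joint torques, N m; "position": TCP position; "tool_rot": TCP orientation; "ft_force": force on the tool from outside, world axes, zero at the start; "moment": the same for the moment, N m; "grip_width": finger opening in m; "grip_force": force on a finger pad.
Only numpy, scipy, OpenCV 4.12 (cv2) and the standard library are available. Lean on these libraries where they do the work, as an engineer would, in place of code of your own. Each camera call takes 0.05 s, during which the arm holds its last target. There are 200 camera calls.

### The job

Put the cordless rotary handpiece away on charge: take it from its rest, press it sideways down into both spring clips of the black charging cradle, and push it back in the clips until its tail is fully home against the end of the charging sleeve, with the brass contact pushed in. Do it gently, since the clips and the contact are easily bent, leave everything else on the bench where it is, and let go.

Things in the scene. Friction and masses are not known exactly. Their poses are not given: they have to be found in the camera images.
- handpiece_mid (a point): Cordless rotary handpiece, 120 to 195 g: straight round silver barrel, 24 mm diameter, 124 mm long, lying level in a rest, axis 46 mm above the bench. This point is on the axis, 62 mm from the flat tail (black cap) and 62 mm from the barrel's other end, where a black taper, brass collet and thin bur reach to 118 mm. x runs along the barrel to the bur (nose); it is round: y and z mean nothing.
- handpiece_tail (a point): centre of the flat tail end of the handpiece, on its axis; axes as above
- handpiece: the handpiece as a whole; origin and axes are those of its mid point
- rest: fixed dark rest with a 115 x 56 mm base, 10 mm high, and two rubber V forks, 8 mm wide and centred 38 mm either side of its middle, that hold the handpiece (whose mid point is up to 6 mm off the rest's middle along the axis). Origin at the centre of its underside; x along the handpiece to its nose
- cradle: fixed charging cradle: black base 184 x 54 mm, 12 mm high, with two steel spring clips open at the top and a grey charging head behind them at its -x end. Origin on the bench below the midpoint between the clips, z up; x runs along the clips, away from the charging head. The handpiece lies in it with its nose to +x and its tail to the head. Free space between the clips above the base
- clip_axis (a point): point midway between the two clips on the axis of a seated barrel, 52 mm above the bench; axes as the cradle's. Pressing a barrel into both clips takes 10 N or so at most; it meets the lips about 18 mm above its seat and snaps home over the last 3 mm, then rigid saddles stop it. Held in both clips, the barrel slides along them with 5 to 10 N of friction
- clip_nose (a point): centre of the clip farther from the charging head, 38 mm from the point above, on the seated axis: a C of spring steel 10 mm wide and 30 mm across, 35 mm at its flared lips, which reach 69 mm above the bench.
- clip_tail (a point): centre of the other clip, 38 mm on the charging head's side; same shape
- charging_head: grey upright block at the cradle's -x end, 34 mm wide, top 72 mm above the bench; origin on the cradle's base under the block's front face, axes as the cradle's, 92 mm behind the clip midpoint. A steel screw sleeve, 18 mm diameter, sticks out of it on the seated axis by 13 to 37 mm; how far is not measured and must be felt or seen. Its end stops the tail rigidly; it bears a push of 25 N
- contact (a joint): sprung brass contact pin, 10 mm diameter, in the end of the charging head's sleeve, on the seated axis: 0 m = free, standing out 5 mm; 0.005 m = pushed in flush, with the tail against the sleeve's end. It pushes back with 0.5 to 1 N
- bur_stand: round dark wooden bur stand, 62 mm across, 55 mm tall with its burs; origin at the centre of its underside
- tweezers: steel tweezers, 130 mm long, lying flat, 7 mm high; origin underneath at mid-length
- flux_bottle: amber glass jar with a black cap, 48 mm across, 85 mm tall; origin at the centre of its underside
- tin_pot: small open steel pot, 52 mm across, 50 mm tall; origin at the centre of its underside
- doming_block: steel doming block, 55 mm cube; origin at the centre of its underside
- caliper: digital caliper with black display housing, 210 mm long, 16 mm high, lying flat; origin near its middle
- pliers: pliers with red grips, 150 mm long, 12 mm high, lying flat; origin at the rivet
- file: flat file with a light wooden handle, 240 mm long, 24 mm high, lying flat; origin near its middle
Not all that is in view belongs to the job. What is shaped like the handpiece but green is not meant.

How it is judged:
By the outcome, as a careful person would: the job done as asked, in the order asked, and still so for the second after the job is handed in, with the robot touching nothing.
It also fails if it takes over 72 s, if anything falls off the work surface, if the arm or the gripper's body presses on something with over 40 N, if the wrist force passes 120 N, or if a joint passes its speed limit or range.

## Working session

There is one attempt and no reset: what is moved stays moved. The work goes in short steps, Python scripts to look and compute and a tool call to move; the robot and the scene stay as the last step left them, time stands still between calls to the robot, and variables do not carry over. Pictures are saved under pics/ and viewed, at most 10 in all, crops included, and the job is handed in when it is done.

Besides the shell and the picture viewer there is one more tool, called after "Call:" as a command line: name --argument value ..., lists and objects as JSON in quotes. move_arm: Moves the arm, as the interface text tells. Shifts and turns lie within -1 to 1; 1 stands for 100 mm of shift or 90 degrees of turn. Its arguments: {"type":"object","properties":{"moves":{"type":"string"},"squeeze":{"type":"number"}},"required":["moves"]}

```bash
mkdir -p pics; ls; python3 - <<'E'
from rig import robot
import cv2,pickle
d={}
for n in("top","side"):
    c=robot.camera(n);d[n]=c
    cv2.imwrite(f"pics/{n}0.png",c["image"][:,:,::-1])
    print(n,c["intrinsics"],c["extrinsics"],[k for k in c])
pickle.dump(d,open("cam0.pkl","wb"))
print(robot.get_obs())
E
```

```text
pics
top [[443.22090383   0.         315.83334468]
 [  0.         443.22090383 202.66343041]
 [  0.           0.           1.        ]] [[-2.53949959e-02 -9.99675566e-01 -1.96411980e-03  5.19001724e-03]
 [ 9.96760263e-01 -2.54708298e-02  7.62903267e-02 -4.65243476e-01]
 [-7.63156032e-02 -2.03640411e-05  9.97083712e-01 -1.33047532e+00]
 [ 0.00000000e+00  0.00000000e+00  0.00000000e+00  1.00000000e+00]] ['image', 'intrinsics', 'extrinsics']
side [[392.34442476   0.         321.07625166]
 [  0.         392.34442476 195.40162263]
 [  0.           0.           1.        ]] [[ 0.97037808 -0.24139261 -0.0097978  -0.47153051]
 [ 0.17995327  0.69514827  0.69597823 -0.13126624]
 [-0.16119307 -0.67712517  0.71799603 -1.03771454]
 [ 0.          0.          0.          1.        ]] ['image', 'intrinsics', 'extrinsics']
{'time': 0.1, 'q': array([ 9.24505926e-01,  5.28392591e-01,  1.43376835e+00, -2.28879920e-05,
        1.18135062e+00, -1.78542935e-01]), 'joint_velocities': array([ 0.0014539 , -0.00284872, -0.00107628,  0.0014815 , -0.00127712,
       -0.00042491]), 'joint_torque': array([-4.37878077e-05, -4.40984488e+01, -1.77152574e+01,  6.34470955e-02,
        5.34043845e-02, -4.32275988e-05]), 'position': array([0.28142025, 0.5573595 , 0.23265938]), 'tool_rot': array([ 2.31743184e-01,  9.72776529e-01, -8.83249632e-04, -3.74876844e-04]), 'ft_force': array([-0.36736829, -0.56586075,  0.23637608]), 'moment': array([-0.05290466, -0.04906799,  0.0018472 ]), 'grip_force': 0.0, 'grip_width': 0.08700970022701815}
```

View pics/top0.png

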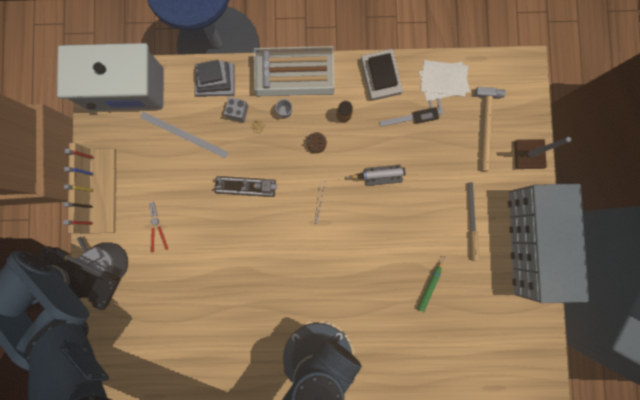

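View pics/side0.png

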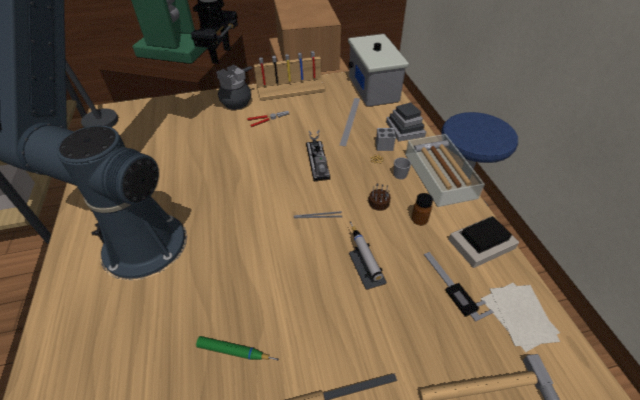

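The top view shows the silver handpiece in its rest at about (383,175), bur to the left at (347,178), and the cradle at about (245,186). The side view shows the same at (367,255) and (318,160). Next I enlarge both.

```bash
python3 - <<'E'
import cv2,numpy as np
a=cv2.imread("pics/top0.png");b=cv2.imread("pics/side0.png")
R=lambda im,x,y,w,h,s:cv2.resize(im[y:y+h,x:x+w],None,fx=s,fy=s,interpolation=cv2.INTER_CUBIC)
u=np.hstack([R(a,205,165,80,40,5),R(a,335,155,80,40,5)])
v=np.hstack([R(b,290,125,57,60,7)[:, :399],R(b,340,217,57,75,7)[:420,:399]])
v=cv2.copyMakeBorder(v,0,0,0,2,0)if 0 else v
u=u[:,:v.shape[1]]
cv2.imwrite("pics/crop0.png",np.vstack([u[:,:v.shape[1]],v[:400]]))
E
```

```text
(no output)
```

View pics/crop0.png

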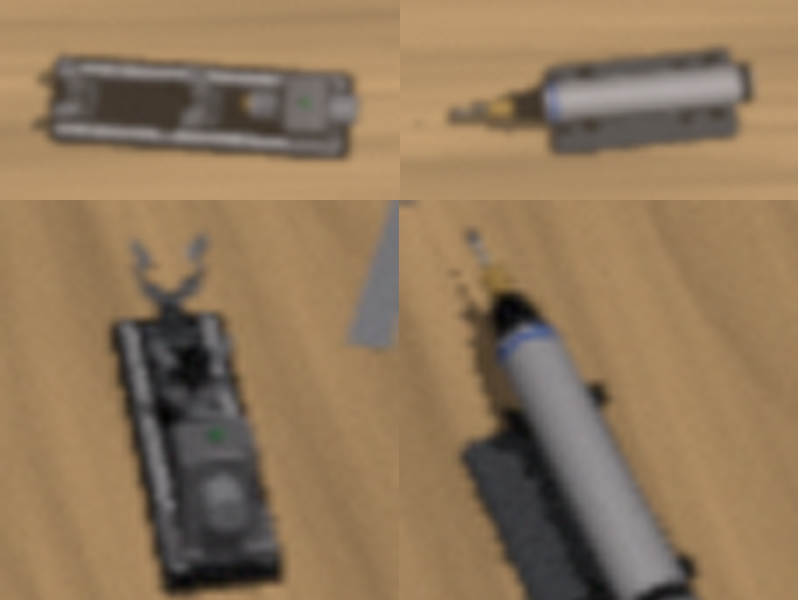

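```bash
cat > h.py <<'E'
import numpy as np,cv2,pickle
def proj(c,p):
    E,K=c["extrinsics"],c["intrinsics"];q=(E@np.r_[p,1])[:3]
    u=K@np.array([q[0],-q[1],-q[2]]);return u[:2]/u[2]
def ray(c,uv):
    E,K=c["extrinsics"],c["intrinsics"]
    d=np.linalg.solve(K,np.r_[uv,1]);d=np.array([d[0],-d[1],-d[2]])
    R,t=E[:3,:3],E[:3,3];return -R.T@t,R.T@d
def onz(c,uv,z):
    o,d=ray(c,uv);return o+d*(z-o[2])/d[2]
def cross(c1,u1,c2,u2):
    o1,d1=ray(c1,u1);o2,d2=ray(c2,u2)
    s=np.linalg.lstsq(np.c_[d1,-d2],o2-o1,rcond=None)[0]
    a,b=o1+s[0]*d1,o2+s[1]*d2;return (a+b)/2,np.linalg.norm(a-b)
def mask(im,roi,f):
    x,y,w,h=roi;m=np.zeros(im.shape[:2],np.uint8)
    hsv=cv2.cvtColor(im,cv2.COLOR_RGB2HSV);m[y:y+h,x:x+w]=(f(hsv)*255).astype(np.uint8)[y:y+h,x:x+w]
    n,l,s,_=cv2.connectedComponentsWithStats(m);k=1+np.argmax(s[1:,4]);return (l==k).astype(np.uint8)
E
python3 - <<'E'
from h import *
d=pickle.load(open("cam0.pkl","rb"));np.set_printoptions(precision=4,suppress=True)
sil=lambda h:(h[...,1]<60)&(h[...,2]>115)
for n,roi,rc in(("top",(340,155,80,40),(205,165,80,40)),("side",(335,215,60,80),(290,125,60,60))):
    c=d[n];im=c["image"];m=mask(im,roi,sil)
    p=np.argwhere(m)[:,::-1].astype(np.float32)
    r=cv2.minAreaRect(p);vx,vy,x0,y0=cv2.fitLine(p,2,0,.01,.01).ravel()
    v=np.array([vx,vy]);x0=np.array([x0,y0]);t=(p-x0)@v
    A,B=onz(c,x0+v*t.min(),.046),onz(c,x0+v*t.max(),.046)
    print(n,len(p),r,"ends",A,B,np.linalg.norm(A-B),"yaw",np.degrees(np.arctan2(*(B-A)[1::-1])))
    print("line",x0,v,t.min(),t.max())
    for s in np.arange(t.min()-14,t.max()+12,1.):
        if t.min()+4<s<t.max()-4: continue
        q=x0+v*s;print(round(float(s),1),cv2.getRectSubPix(im,(1,1),tuple(map(float,q))).ravel(),onz(c,q,.046)[:2])
    # cradle: non-wood region
    g=mask(im,rc,lambda h:(h[...,1]<95)|(h[...,2]<70));p=np.argwhere(g)[:,::-1].astype(np.float32)
    r=cv2.minAreaRect(p);bx=cv2.boxPoints(r);print("cradle",len(p),r)
    print(np.array([onz(c,b,.012)for b in bx]))
E
```

```text
top 279 ((383.4497985839844, 172.930908203125), (7.38308048248291, 39.11274719238281), 84.95755004882812) ends [ 0.5433 -0.1528  0.046 ] [ 0.5508 -0.2697  0.046 ] 0.11713593991077675 yaw -86.31858347874416
line [383.7204 172.9355] [ 0.996  -0.0892] -19.825962 19.286194
-33.8 [123 105  85] [ 0.5406 -0.111 ]
-32.8 [127 109  87] [ 0.5408 -0.1139]
-31.8 [139 116  84] [ 0.541  -0.1169]
-30.8 [158 128  82] [ 0.5411 -0.1199]
-29.8 [164 131  79] [ 0.5413 -0.1229]
-28.8 [160 128  77] [ 0.5415 -0.1259]
-27.8 [148 118  71] [ 0.5417 -0.1289]
-26.8 [114  93  58] [ 0.5419 -0.1319]
-25.8 [79 65 47] [ 0.5421 -0.1349]
-24.8 [67 55 43] [ 0.5423 -0.1378]
-23.8 [66 55 43] [ 0.5425 -0.1408]
-22.8 [66 56 45] [ 0.5427 -0.1438]
-21.8 [67 58 47] [ 0.5429 -0.1468]
-20.8 [89 81 75] [ 0.5431 -0.1498]
-19.8 [125 122 127] [ 0.5433 -0.1528]
-18.8 [130 131 153] [ 0.5434 -0.1558]
-17.8 [145 144 161] [ 0.5436 -0.1588]
-16.8 [166 161 165] [ 0.5438 -0.1617]
-15.8 [173 166 166] [ 0.544  -0.1647]
16.2 [172 165 163] [ 0.5502 -0.2604]
17.2 [169 163 161] [ 0.5504 -0.2634]
18.2 [155 148 146] [ 0.5506 -0.2663]
19.2 [121 115 1
[... 1727 characters left out ...]
7.6 [146 142 144] [ 0.5547 -0.254 ]
18.6 [125 122 124] [ 0.5549 -0.2566]
19.6 [60 57 59] [ 0.555  -0.2592]
20.6 [29 26 27] [ 0.5552 -0.2617]
21.6 [66 63 65] [ 0.5554 -0.2643]
22.6 [103  98  98] [ 0.5555 -0.2669]
23.6 [115 101  83] [ 0.5557 -0.2694]
24.6 [109  89  54] [ 0.5559 -0.272 ]
25.6 [104  84  51] [ 0.556  -0.2745]
26.6 [93 81 64] [ 0.5562 -0.277 ]
27.6 [72 69 69] [ 0.5564 -0.2795]
28.6 [60 62 64] [ 0.5565 -0.282 ]
29.6 [58 60 63] [ 0.5567 -0.2845]
30.6 [57 60 63] [ 0.5568 -0.287 ]
cradle 717 ((316.6122131347656, 155.1902313232422), (50.91557312011719, 17.18138885498047), 77.90524291992188)
[[0.5106 0.359  0.012 ]
 [0.5717 0.3644 0.012 ]
 [0.5427 0.1111 0.012 ]
 [0.4897 0.1086 0.012 ]]
```

```bash
python3 - <<'E'
from h import *
d=pickle.load(open("cam0.pkl","rb"));np.set_printoptions(precision=4,suppress=True)
a=np.radians(84.8);ux=np.array([np.cos(a),np.sin(a)]);O=np.array([.5138,.1115])
pk=lambda c,q:cv2.getRectSubPix(c["image"],(1,1),tuple(map(float,q))).ravel()
# s measured from O along the axis
for n in("top","side"):
    c=d[n]
    for z in(.012,.052,.072):
        print(n,z)
        print([(int(1000*s),*map(int,pk(c,proj(c,np.r_[O+ux*s,z]))))for s in np.arange(-.03,.22 if z<.06 else .08,.003)])
# lateral profile at nose clip lips z .067 & base z .012, top view
c=d["top"];uy=np.array([-ux[1],ux[0]])
for s,z in((.1,.012),(.155,.067),(.09,.067)):
    print("lat",s,z,[(int(1000*w),*map(int,pk(c,proj(c,np.r_[O+ux*s+uy*w,z]))))for w in np.arange(-.036,.037,.003)])
E
cat > /tmp/x.py <<'E'
E
python3 - <<'E'
import cv2,numpy as np
a=cv2.imread("pics/top0.png")[160:210,205:285]
cv2.imwrite("pics/cradle_top.png",cv2.resize(a,None,fx=10,fy=10,interpolation=cv2.INTER_LANCZOS4))
E
```

```text
top 0.012
[(-30, 189, 153, 110), (-27, 190, 154, 111), (-24, 189, 153, 110), (-21, 189, 154, 110), (-18, 190, 155, 111), (-15, 189, 154, 111), (-12, 189, 154, 111), (-9, 189, 153, 111), (-6, 189, 153, 110), (-3, 185, 151, 110), (0, 173, 143, 107), (2, 152, 131, 109), (5, 130, 121, 115), (8, 125, 120, 117), (11, 125, 119, 118), (14, 124, 119, 117), (17, 118, 112, 110), (20, 113, 107, 104), (23, 117, 110, 107), (26, 121, 113, 111), (29, 120, 113, 110), (32, 117, 112, 108), (35, 117, 111, 108), (38, 117, 111, 108), (41, 116, 109, 107), (44, 108, 101, 98), (47, 93, 86, 82), (50, 87, 80, 75), (53, 94, 88, 84), (56, 103, 98, 94), (59, 106, 100, 98), (62, 108, 103, 101), (65, 112, 104, 99), (68, 106, 93, 80), (71, 91, 77, 57), (74, 75, 63, 46), (77, 66, 55, 43), (80, 64, 54, 43), (83, 68, 59, 50), (86, 75, 67, 61), (89, 80, 74, 68), (92, 85, 78, 73), (95, 92, 85, 81), (98, 98, 92, 88), (101, 95, 89, 85), (104, 85, 78, 72), (107, 74, 65, 57), (110, 69, 59, 49), (113, 67, 57, 47), (116, 66, 56, 46), (119, 65, 56, 46), (122, 66, 56, 47), (125, 68, 57, 48), (128, 66, 56, 46), (131, 66, 56, 46),
[... 7789 characters left out ...]
), (12, 83, 76, 71), (15, 81, 74, 68), (18, 88, 81, 76), (21, 118, 111, 108), (24, 133, 128, 125), (27, 112, 105, 101), (30, 101, 88, 73), (33, 133, 109, 81), (36, 160, 131, 95)]
lat 0.09 0.067 [(-36, 173, 141, 102), (-32, 175, 142, 103), (-29, 175, 142, 103), (-26, 178, 145, 104), (-23, 176, 143, 103), (-20, 149, 123, 91), (-17, 117, 102, 87), (-14, 113, 106, 101), (-11, 115, 109, 106), (-8, 112, 106, 104), (-5, 105, 99, 95), (-2, 101, 93, 90), (0, 91, 85, 80), (3, 90, 83, 80), (6, 99, 93, 89), (9, 108, 101, 99), (12, 108, 102, 100), (15, 102, 95, 93), (18, 93, 86, 81), (21, 120, 113, 110), (24, 144, 137, 134), (27, 117, 109, 105), (30, 100, 86, 72), (33, 137, 113, 83), (36, 172, 141, 102)]
```

View pics/cradle_top.png

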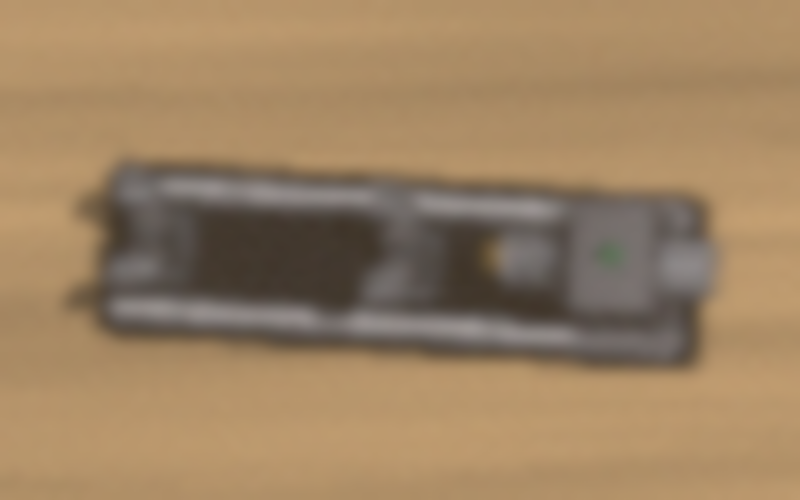

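The crop shows the head block at crop (610,255) = pixel (266,185). The sleeve's end is near (501,262) = (255,186), with brass at (254,186). The clips sit near (155,240) and (405,250). The sleeve length reads about 19 mm. I check the lips from the side view, then work out the first moves.

```bash
python3 - <<'E'
from h import *
from rig import robot
from scipy.spatial.transform import Rotation as R
d=pickle.load(open("cam0.pkl","rb"));np.set_printoptions(precision=4,suppress=True)
c=d["side"]
a=np.radians(84.8);ux=np.array([np.cos(a),np.sin(a)]);uy=np.array([-ux[1],ux[0]]);M=np.array([.5259,.2440])
for q in((309,131),(319.3,130.3)):
    p=onz(c,q,.069);print(p,(p[:2]-M)@ux,(p[:2]-M)@uy)
for s in(.038,-.038):
  for w in(-.0175,.0175):print("pred lips",s,w,[proj(d[n],np.r_[M+ux*s+uy*w,.069]) for n in("side","top")])
# head top front corners
for w in(-.017,.017):print("pred head",[proj(d[n],np.r_[M-ux*.092+uy*w,.072]) for n in("side","top")])
o=robot.get_obs();T=R.from_quat(o["tool_rot"]);print(o["position"],T.as_matrix())
def go(p,yawx):
    print("shift/100mm",T.inv().apply(np.array(p)-o["position"])*10)
    for yaw in(yawx,yawx+180):
        G=R.from_matrix(np.c_[[np.cos(np.radians(yaw)),np.sin(np.radians(yaw)),0],[np.sin(np.radians(yaw)),-np.cos(np.radians(yaw)),0],[0,0,-1]])
        print("turn",(T.inv()*G).as_rotvec()/(np.pi/2))
go([.548,-.2115,.15],93.7)
E
```

```text
[0.5173 0.2843 0.069 ] 0.03938585454805282 0.012263072773393932
[0.5503 0.2795 0.069 ] 0.037592270679623646 -0.021030153874097846
pred lips 0.038 -0.0175 [array([318.1995, 130.334 ]), array([217.5606, 176.1796])]
pred lips 0.038 0.0175 [array([307.4433, 131.4191]), array([216.5807, 187.9914])]
pred lips -0.038 -0.0175 [array([321.8208, 144.9356]), array([243.3196, 177.8487])]
pred lips -0.038 0.0175 [array([310.6096, 146.1094]), array([242.392 , 189.6687])]
pred head [array([324.4213, 155.3482]), array([261.4952, 179.072 ])]
pred head [array([313.1724, 156.5568]), array([260.6281, 190.5862])]
[0.2814 0.5574 0.2327] [[-0.8926  0.4509 -0.0011]
 [ 0.4509  0.8926 -0.0015]
 [ 0.0003 -0.0019 -1.    ]]
shift/100mm [-5.8463 -5.6593  0.8354]
turn [-0.0012  0.0004  0.6611]
turn [-0.0005 -0.0014 -1.3389]
```

Call:
move_arm --moves "-0.4 -0.4 0 0 0 0.1 1; -0.8 -0.8 0 0 0 0.19 1; -1 -1 0 0 0 0.28 1; -1 -1 0 0 0 0.37 1; -1 -1 0 0 0 0.46 1; -1 -1 0 0 0 0.55 1; -1 -1 0 0 0 0.661 1; -1 -1 0 0 0 0.661 1"

```text
time: 0.9
position: [0.3258, 0.4232, 0.2332]
tool_rot: [0.684, 0.729, -0.0, -0.0]
ft_force: [-0.3, -0.0, -0.4]
grip_width: 0.087
grip_force: 0.0
```

Call:
move_arm --moves "-0.4 0.15 0 0 0 0 1; -0.8 0.3 0 0 0 0 1; -1 0.37 0 0 0 0 1"

```text
time: 1.2
position: [0.3698, 0.3239, 0.2333]
tool_rot: [0.683, 0.73, -0.001, 0.0]
ft_force: [-0.9, -0.3, 0.3]
grip_width: 0.0871
grip_force: 0.0
```

Call:
move_arm --moves "-0.4 0.15 0 0 0 0 1; -0.8 0.3 0 0 0 0 1; -1 0.37 0 0 0 0 1"

```text
time: 1.5
position: [0.4137, 0.2263, 0.2335]
tool_rot: [0.684, 0.73, -0.0, 0.0]
ft_force: [-0.2, 0.3, -0.4]
grip_width: 0.0869
grip_force: 0.0
```

Call:
move_arm --moves "-0.4 0.15 0 0 0 0 1; -0.8 0.3 0 0 0 0 1; -1 0.37 0 0 0 0 1"

```text
time: 1.8
position: [0.4576, 0.1287, 0.2336]
tool_rot: [0.684, 0.73, 0.0, 0.001]
ft_force: [0.1, 1.4, 0.6]
grip_width: 0.0866
grip_force: 0.0
```

Call:
move_arm --moves "-0.4 0.15 0 0 0 0 1; -0.8 0.3 0 0 0 0 1; -1 0.37 0 0 0 0 1"

```text
time: 2.1
position: [0.5012, 0.031, 0.2336]
tool_rot: [0.684, 0.73, 0.0, 0.001]
ft_force: [-0.3, 1.1, 1.0]
grip_width: 0.0864
grip_force: 0.0
```

Call:
move_arm --moves "-0.4 0.15 0 0 0 0 1; -0.8 0.3 0 0 0 0 1; -1 0.37 0 0 0 0 1; -1 0.37 0 0 0 0 1"

```text
time: 2.5
position: [0.5444, -0.0665, 0.2333]
tool_rot: [0.684, 0.729, 0.0, 0.001]
ft_force: [0.0, -0.5, -0.2]
grip_width: 0.0871
grip_force: 0.0
```

Call:
move_arm --moves "-0.4 -0.015 0 0 0 0 1; -0.8 -0.03 0 0 0 0 1; -1 -0.035 0 0 0 0 1"

```text
time: 2.8
position: [0.5456, -0.165, 0.2334]
tool_rot: [0.683, 0.73, -0.0, 0.0]
ft_force: [0.5, 0.4, 0.0]
grip_width: 0.0873
grip_force: 0.0
```

Call:
move_arm --moves "-0.3 -0.01 0 0 0 0 1; -0.435 -0.017 0.2 0 0 0 1; -0.435 -0.017 0.6 0 0 0 1; -0.435 -0.017 1 0 0 0 1; -0.435 -0.017 1 0 0 0 1; -0.435 -0.017 1 0 0 0 1"

```text
time: 3.4
position: [0.5466, -0.2059, 0.1334]
tool_rot: [0.683, 0.73, -0.0, -0.001]
ft_force: [1.0, -0.2, 0.5]
grip_width: 0.0868
grip_force: 0.0
```

```bash
python3 - <<'E'
from h import *
from rig import robot
o=robot.get_obs();print(o["position"],o["q"],o["ft_force"])
ims=[]
for n,(x,y,w,h)in(("top",(330,140,100,75)),("side",(325,200,100,75))):
    c=robot.camera(n);ims.append(cv2.resize(c["image"][y:y+h,x:x+w,::-1],None,fx=4,fy=4,interpolation=cv2.INTER_CUBIC))
    print(n,proj(c,o["position"]))
cv2.imwrite("pics/grasp.png",np.hstack(ims))
E
```

```text
[ 0.5465935  -0.20588014  0.13340108] [-5.51534098e-01  6.04713228e-01  1.62511842e+00  2.54688674e-04
  9.14035203e-01 -6.18200041e-01] [ 0.97875497 -0.23364901  0.46507059]
top [386.24543163 168.68419411]
side [368.32794073 232.04340052]
```

View pics/grasp.png

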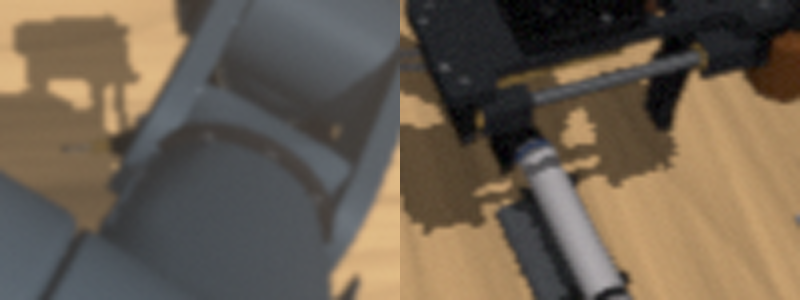

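The side crop shows the open fingers above and straddling the barrel (near pixel (368,232)); the top view is covered by the arm. Descending.

Call:
move_arm --moves "-0.03 0 0.3 0 0 0 1; -0.03 0 0.55 0 0 0 1; -0.03 0 0.75 0 0 0 1; -0.03 0 0.9 0 0 0 1; -0.03 0 0.955 0 0 0 1; -0.03 0 0.955 0 0 0 1"

```text
time: 4.1
position: [0.5476, -0.2101, 0.0385]
tool_rot: [0.684, 0.73, 0.0, 0.0]
ft_force: [-0.3, 0.9, -0.4]
grip_width: 0.0868
grip_force: 0.0
```

Call:
move_arm --moves "0 0 0 0 0 0 0.5; 0 0 0 0 0 0 0.35; 0 0 0 0 0 0 0.3; 0 0 0 0 0 0 0.25; 0 0 0 0 0 0 0.25; 0 0 0 0 0 0 0.25; 0 0 0 0 0 0 0.2; 0 0 0 0 0 0 0.2; 0 0 0 0 0 0 0.2; 0 0 0 0 0 0 0.2; 0 0 0 0 0 0 0.2" --squeeze 5

```text
time: 5.2
position: [0.5463, -0.2099, 0.0379]
tool_rot: [0.684, 0.73, -0.0, -0.001]
ft_force: [-3.0, -0.7, 1.2]
grip_width: 0.024
grip_force: 5.0
```

Call:
move_arm --moves "0 -0.01 0 0 0 0 0.2; 0 -0.015 0 0 0 0 0.2; 0 -0.015 0 0 0 0 0; 0 -0.015 0 0 0 0 0; 0 -0.015 0 0 0 0 0; 0 -0.015 0 0 0 0 0" --squeeze 35

```text
time: 5.8
position: [0.5461, -0.2102, 0.0381]
tool_rot: [0.684, 0.73, 0.0, 0.0]
ft_force: [1.6, 1.0, -1.5]
grip_width: 0.0232
grip_force: 35.0
```

Call:
move_arm --moves "0 0 -0.05 0 0 0 0; 0 0 -0.15 0 0 0 0; 0 0 -0.3 0 0 0 0; 0 0 -0.5 0 0 0 0; 0 0 -0.7 0 0 0 0; 0 0 -0.9 0 0 0 0; 0 0 -0.9 0 0 0 0; 0 0 -0.9 0 0 0 0"

```text
time: 6.6
position: [0.5458, -0.2103, 0.129]
tool_rot: [0.684, 0.73, 0.0, 0.001]
ft_force: [0.1, 0.0, -1.8]
grip_width: 0.023
grip_force: 34.9
```

```bash
python3 - <<'E'
from h import *
from rig import robot
o=robot.get_obs();print(o["position"],o["ft_force"],o["moment"],o["grip_width"],o["grip_force"])
p=o["position"]+[0,0,.008];M=np.array([.5269,.2439]);print(M-p[:2])
E
```

```text
[ 0.54579543 -0.21029779  0.12900553] [ 0.0535983   0.01932772 -1.82852626] [-0.11315251  0.02594665 -0.00847532] 0.022999123948296382 34.93742812424898
[-0.01889543  0.45419779]
```

Call:
move_arm --moves "0.2 0 0 0 0 0 0; 0.5 0.01 0 0 0 0 0; 0.8 0.015 0 0 0 0 0; 1 0.02 0 0 0 0 0"

```text
time: 7.0
position: [0.539, -0.1067, 0.1266]
tool_rot: [0.684, 0.73, -0.001, -0.003]
ft_force: [0.1, 0.1, -1.3]
grip_width: 0.0233
grip_force: 34.9
```

Call:
move_arm --moves "0.3 0 0 0 0 0 0; 0.6 0.01 0 0 0 0 0; 0.9 0.015 0 0 0 0 0; 1 0.02 0 0 0 0 0"

```text
time: 7.4
position: [0.5341, -0.0064, 0.1268]
tool_rot: [0.683, 0.731, -0.001, -0.002]
ft_force: [-0.5, -0.7, -2.1]
grip_width: 0.0234
grip_force: 34.9
```

Call:
move_arm --moves "0.3 0 0 0 0 0 0; 0.6 0.01 0 0 0 0 0; 0.9 0.015 0 0 0 0 0; 1 0.02 0 0 0 0 0"

```text
time: 7.8
position: [0.5306, 0.0922, 0.1272]
tool_rot: [0.683, 0.73, -0.001, -0.001]
ft_force: [-0.6, -0.1, -2.5]
grip_width: 0.0231
grip_force: 34.9
```

Call:
move_arm --moves "0.3 0 0 0 0 0 0; 0.6 0.01 0 0 0 0 0; 0.9 0.015 0 0 0 0 0; 1 0.02 0 0 0 0 0"

```text
time: 8.2
position: [0.527, 0.1914, 0.1274]
tool_rot: [0.683, 0.73, -0.0, -0.0]
ft_force: [-0.1, -0.2, -1.9]
grip_width: 0.0231
grip_force: 34.9
```

Call:
move_arm --moves "0.2 0 0 0 0 0.03 0; 0.4 0.01 0 0 0 0.06 0; 0.55 0.015 0 0 0 0.08 0; 0.624 0.018 0 0 0 0.099 0; 0.624 0.018 0 0 0 0.099 0; 0.624 0.018 0 0 0 0.099 0"

```text
time: 8.8
position: [0.5254, 0.2511, 0.1276]
tool_rot: [0.738, 0.674, -0.001, 0.0]
ft_force: [0.3, 0.1, -2.5]
grip_width: 0.0231
grip_force: 34.9
```

```bash
python3 - <<'E'
from h import *
from rig import robot
o=robot.get_obs();print(o["position"],o["tool_rot"],o["ft_force"],o["q"])
ims=[]
d={}
for n,(x,y,w,h)in(("top",(195,145,100,75)),("side",(270,85,100,75))):
    c=d[n]=robot.camera(n);ims.append(cv2.resize(c["image"][y:y+h,x:x+w,::-1],None,fx=4,fy=4,interpolation=cv2.INTER_CUBIC))
    print(n,proj(c,o["position"]))
pickle.dump(d,open("cam1.pkl","wb"))
s=cv2.resize(ims[1],(800,600),interpolation=cv2.INTER_CUBIC)
cv2.imwrite("pics/over.png",s);cv2.imwrite("pics/over2.png",ims[0])
E
```

```text
[0.52538019 0.25105004 0.12761849] [ 7.38313772e-01  6.74457074e-01 -6.55012333e-04  5.16457258e-06] [ 0.34818285  0.1266724  -2.52773412] [ 2.54282860e-01  6.10983096e-01  1.63434631e+00 -7.94370646e-04
  8.97416947e-01  3.45116356e-01]
top [223.37287541 180.64149015]
side [313.37646494 121.35642899]
```

View pics/over.png

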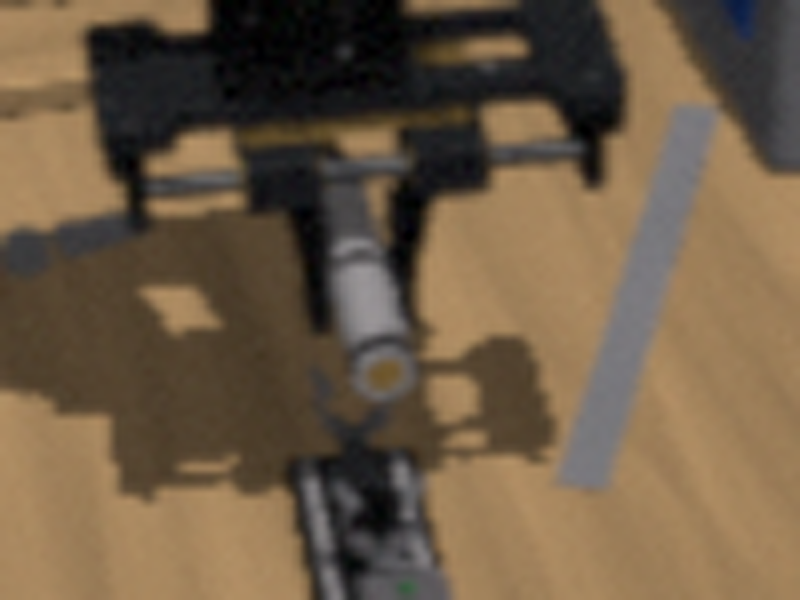

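The side crop shows the held barrel between the fingers. Its tail face is at crop (385,375) = pixel (318.1,131.9), with the nose clip's lips just below at crop (318,375) and (380,415). Locating the tail in the cradle frame.

```bash
python3 - <<'E'
from h import *
d=pickle.load(open("cam1.pkl","rb"));np.set_printoptions(precision=4,suppress=True)
c=d["side"];tcp=np.array([.5254,.2511,.1276])
a=np.radians(84.8);ux=np.array([np.cos(a),np.sin(a)]);uy=np.array([-ux[1],ux[0]])
for z in(.1336,.1356,.1376):
    p=onz(c,(318.1,131.9),z);print(z,p,"rel tcp x,y",(p-tcp)[:2]@ux,(p-tcp)[:2]@uy)
# head front top edge in side cam0: profile along axis at z=.072
print([np.round(proj(c,np.r_[tcp[:2]+ux*s,.1356]),1) for s in(-.056,-.062,-.068)])
E
```

```text
0.1336 [0.525  0.1878 0.1336] rel tcp x,y -0.06312322018707058 -0.00530501350892633
0.1356 [0.5244 0.1851 0.1356] rel tcp x,y -0.06578247405643911 -0.0049399835588861424
0.1376 [0.5238 0.1825 0.1376] rel tcp x,y -0.06844172792580766 -0.004574953608845956
[array([316. , 130.1]), array([316.2, 131.3]), array([316.5, 132.5])]
```

View pics/over2.png

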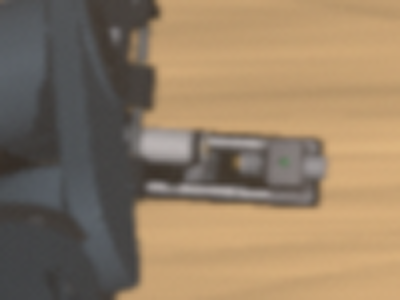

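The top crop shows the tail's black cap ending at crop (203,145), short of the brass contact at (235,160), and the barrel in line with the cradle. Descending to just above the lips.

Call:
move_arm --moves "0.03 0 0.1 0 0 0 0; 0.03 0 0.25 0 0 0 0; 0.03 0 0.4 0 0 0 0; 0.03 0 0.53 0 0 0 0; 0.03 0 0.58 0 0 0 0; 0.03 0 0.58 0 0 0 0"

```text
time: 9.5
position: [0.5252, 0.2546, 0.0689]
tool_rot: [0.739, 0.674, -0.001, -0.001]
ft_force: [-0.7, 0.1, -1.4]
grip_width: 0.0233
grip_force: 34.9
```

Call:
move_arm --moves "0 0 0.02 0 0 0 0; 0 0 0.04 0 0 0 0; 0 0 0.06 0 0 0 0; 0 0 0.08 0 0 0 0; 0 0 0.1 0 0 0 0; 0 0 0.11 0 0 0 0; 0 0 0.11 0 0 0 0"

```text
time: 10.2
position: [0.5267, 0.2552, 0.0601]
tool_rot: [0.738, 0.674, 0.001, 0.001]
ft_force: [-0.6, 0.3, 4.0]
grip_width: 0.0232
grip_force: 35.0
```

Call:
move_arm --moves "0 0 0.01 0 0 0 0; 0 0 0.02 0 0 0 0; 0 0 0.03 0 0 0 0; 0 0 0.04 0 0 0 0; 0 0 0.04 0 0 0 0"

```text
time: 10.7
position: [0.5267, 0.2553, 0.0562]
tool_rot: [0.738, 0.674, 0.001, 0.001]
ft_force: [-0.7, 0.2, 6.4]
grip_width: 0.0233
grip_force: 35.0
```

Call:
move_arm --moves "0 0 0.01 0 0 0 0; 0 0 0.02 0 0 0 0; 0 0 0.03 0 0 0 0; 0 0 0.04 0 0 0 0; 0 0 0.04 0 0 0 0"

```text
time: 11.2
position: [0.5265, 0.2552, 0.0517]
tool_rot: [0.738, 0.674, 0.001, 0.0]
ft_force: [0.6, -0.3, 2.8]
grip_width: 0.023
grip_force: 35.0
```

Call:
move_arm --moves "0 0 0.01 0 0 0 0; 0 0 0.02 0 0 0 0; 0 0 0.03 0 0 0 0; 0 0 0.03 0 0 0 0"

```text
time: 11.6
position: [0.5259, 0.2548, 0.0473]
tool_rot: [0.739, 0.674, -0.0, -0.0]
ft_force: [1.2, 0.9, -1.9]
grip_width: 0.0232
grip_force: 34.9
```

Call:
move_arm --moves "0 0 0.01 0 0 0 0; 0 0 0.02 0 0 0 0; 0 0 0.03 0 0 0 0; 0 0 0.03 0 0 0 0"

```text
time: 12.0
position: [0.5258, 0.2548, 0.0444]
tool_rot: [0.738, 0.674, -0.0, -0.0]
ft_force: [3.4, -0.1, -6.6]
grip_width: 0.0231
grip_force: 34.9
```

Call:
move_arm --moves "0 0.005 0.01 0 0 0 0; 0 0.01 0.015 0 0 0 0; 0 0.01 0.02 0 0 0 0; 0 0.01 0.02 0 0 0 0; 0 0.01 0.02 0 0 0 0"

```text
time: 12.5
position: [0.5263, 0.2548, 0.0439]
tool_rot: [0.739, 0.674, -0.0, -0.0]
ft_force: [-2.7, -0.7, 6.8]
grip_width: 0.0233
grip_force: 35.0
```

Call:
move_arm --moves "0 -0.0045 -0.012 0 0 0 0; 0 -0.0045 -0.012 0 0 0 0; -0.01 -0.0045 -0.012 0 0 0 0; -0.02 -0.0045 -0.012 0 0 0 0; -0.03 -0.0045 -0.012 0 0 0 0; -0.04 -0.0045 -0.012 0 0 0 0; -0.05 -0.0045 -0.012 0 0 0 0; -0.06 -0.0045 -0.012 0 0 0 0; -0.06 -0.0045 -0.012 0 0 0 0"

```text
time: 13.4
position: [0.5257, 0.2486, 0.0441]
tool_rot: [0.738, 0.674, -0.0, 0.0]
ft_force: [1.9, 3.1, -5.9]
grip_width: 0.023
grip_force: 34.9
```

Call:
move_arm --moves "-0.01 0.002 0.006 0 0 0 0; -0.02 0.002 0.006 0 0 0 0; -0.03 0.002 0.006 0 0 0 0; -0.04 0.002 0.006 0 0 0 0"

```text
time: 13.8
position: [0.5255, 0.2452, 0.044]
tool_rot: [0.739, 0.674, 0.0, -0.0]
ft_force: [-0.0, 4.3, -2.5]
grip_width: 0.0231
grip_force: 34.9
```

Call:
move_arm --moves "-0.01 0 0 0 0 0 0; -0.02 0 0 0 0 0 0"

```text
time: 14.0
position: [0.5253, 0.2432, 0.044]
tool_rot: [0.739, 0.674, 0.0, -0.0]
ft_force: [0.3, 5.1, -2.8]
grip_width: 0.023
grip_force: 34.9
```

Call:
move_arm --moves "-0.01 0 0 0 0 0 0; -0.02 0 0 0 0 0 0"

```text
time: 14.2
position: [0.5252, 0.2414, 0.044]
tool_rot: [0.739, 0.674, 0.0, -0.0]
ft_force: [0.3, 5.8, -2.6]
grip_width: 0.023
grip_force: 34.9
```

Call:
move_arm --moves "-0.01 0 0 0 0 0 0; -0.02 0 0 0 0 0 0"

```text
time: 14.4
position: [0.525, 0.2394, 0.044]
tool_rot: [0.739, 0.674, 0.0, -0.0]
ft_force: [-0.2, 5.1, -2.8]
grip_width: 0.0234
grip_force: 34.9
```

Call:
move_arm --moves "-0.01 0 0 0 0 0 0; -0.02 0 0 0 0 0 0"

```text
time: 14.6
position: [0.5248, 0.2375, 0.044]
tool_rot: [0.739, 0.674, 0.0, -0.0]
ft_force: [0.4, 6.2, -2.7]
grip_width: 0.0229
grip_force: 34.9
```

Call:
move_arm --moves "-0.01 0 0 0 0 0 0; -0.02 0 0 0 0 0 0"

```text
time: 14.8
position: [0.5248, 0.237, 0.044]
tool_rot: [0.739, 0.674, 0.002, -0.001]
ft_force: [-0.1, 14.7, -4.2]
grip_width: 0.023
grip_force: 34.9
```

Call:
move_arm --moves "-0.005 0 0 0 0 0 0; -0.005 0 0 0 0 0 0"

```text
time: 15.0
position: [0.5248, 0.2371, 0.044]
tool_rot: [0.739, 0.674, 0.002, -0.001]
ft_force: [0.7, 13.4, -3.5]
grip_width: 0.0229
grip_force: 34.9
```

```bash
python3 - <<'E'
from h import *
from rig import robot
o=robot.get_obs();print(o["position"],o["ft_force"],o["moment"])
ims=[]
for n,(x,y,w,h)in(("top",(205,160,80,50)),("side",(285,115,80,70))):
    c=robot.camera(n);ims.append(cv2.resize(c["image"][y:y+h,x:x+w,::-1],(400,h*5),interpolation=cv2.INTER_CUBIC))
ims[0]=cv2.copyMakeBorder(ims[0],0,100,0,0,0)
cv2.imwrite("pics/home.png",np.hstack(ims))
E
```

```text
[0.52483291 0.23708429 0.04399309] [ 0.71034133 13.37095395 -3.46695584] [ 2.06374328  0.10631965 -0.0257388 ]
```

View pics/home.png

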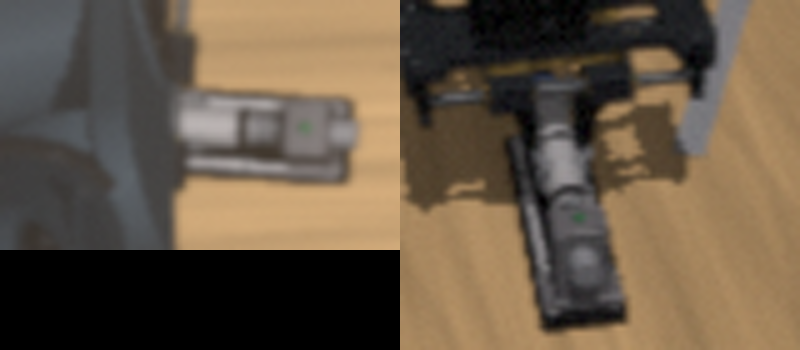

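The crops show the tail cap butted against the sleeve at crop (245,127), with no brass or gap visible. The force rose sharply at the stop. Relieving the load, opening and withdrawing.

Call:
move_arm --moves "0.007 0 0 0 0 0 0; 0.014 0 0 0 0 0 0; 0.018 0 0 0 0 0 0; 0.018 0 0 0 0 0 0" --squeeze 20

```text
time: 15.5
position: [0.5248, 0.2371, 0.044]
tool_rot: [0.739, 0.674, 0.001, -0.0]
ft_force: [0.6, 6.6, -2.3]
grip_width: 0.0233
grip_force: 20.0
```

Call:
move_arm --moves "0 0 0 0 0 0 0.3; 0 0 0 0 0 0 0.4; 0 0 0 0 0 0 0.6; 0 0 0 0 0 0 0.7; 0 0 0 0 0 0 0.7; 0 0 0 0 0 0 0.7; 0 0 0 0 0 0 0.7"

```text
time: 16.2
position: [0.5249, 0.2361, 0.0436]
tool_rot: [0.738, 0.674, -0.0, 0.0]
ft_force: [-0.9, -0.8, 0.2]
grip_width: 0.0595
grip_force: 0.0
```

Call:
move_arm --moves "0 0 -0.1 0 0 0 0.7; 0 0 -0.3 0 0 0 0.7; 0 0 -0.6 0 0 0 0.7; 0 0 -1 0 0 0 0.7; 0 0 -1 0 0 0 0.7"

```text
time: 16.7
position: [0.5287, 0.2373, 0.1494]
tool_rot: [0.738, 0.674, 0.005, 0.003]
ft_force: [1.3, -0.1, 0.9]
grip_width: 0.0611
grip_force: 0.0
```

Call:
move_arm --moves "0.3 0 -0.2 0 0 0 0.7; 0.7 0 -0.3 0 0 0 0.7; 1 0 -0.3 0 0 0 0.7; 1 0 -0.3 0 0 0 0.7"

```text
time: 17.1
position: [0.5342, 0.3395, 0.1745]
tool_rot: [0.737, 0.676, 0.002, 0.0]
ft_force: [0.0, -1.3, 0.4]
grip_width: 0.0611
grip_force: 0.0
```

Call:
move_arm --moves "0.4 -0.3 0 0 0 0 0.7; 0.8 -0.6 0 0 0 0 0.7; 1 -0.8 0 0 0 0 0.7; 1 -0.8 0 0 0 0 0.7"

```text
time: 17.5
position: [0.4598, 0.4445, 0.1731]
tool_rot: [0.737, 0.676, -0.001, -0.001]
ft_force: [0.3, -0.2, -0.3]
grip_width: 0.0614
grip_force: 0.0
```

```bash
python3 - <<'E'
from h import *
from rig import robot
o=robot.get_obs();print(o["time"],o["position"],o["ft_force"])
ims=[]
for n,(x,y,w,h)in(("top",(195,150,100,60)),("side",(270,95,100,90))):
    c=robot.camera(n);ims.append(cv2.resize(c["image"][y:y+h,x:x+w,::-1],(w*4,h*4),interpolation=cv2.INTER_CUBIC))
ims[0]=cv2.copyMakeBorder(ims[0],0,120,0,0,0)
cv2.imwrite("pics/end.png",np.hstack(ims))
E
```

```text
17.5 [0.45983133 0.44446046 0.17307266] [ 0.25280217 -0.15341233 -0.34369142]
```

View pics/end.png

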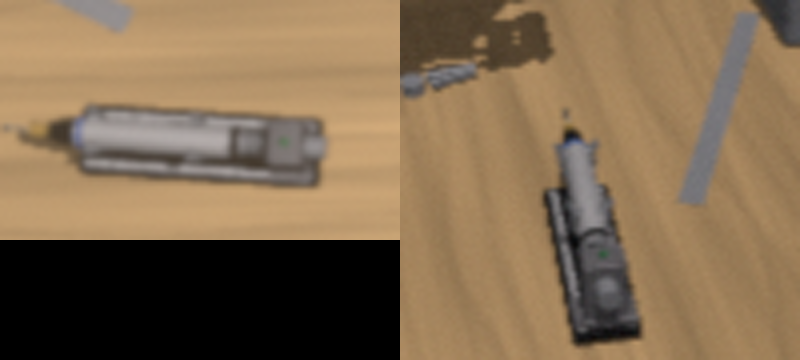

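The handpiece lies in both clips with its tail against the sleeve (top crop (232,140)); no brass shows and the gripper is clear. Handing in.

```bash
python3 -c "
from rig import robot
print(robot.hand_in())"
```

```text
the job is handed in; nothing more can be done
None
```

The handpiece is pressed into both clips and pushed back to a hard stop at the charging sleeve; the last pictures show the tail against it and no brass. The gripper let go and moved clear, and I handed the job in at 17.5 s; no verdict was returned.

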